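# Cover the curing lamp and hold its spring dial at the third click

## Task

Lift the round metal hood off its hook and set it over the lamp window of the curing station, flat on the deck, and let go of it. Then grip the station's spring-return dial, turn it clockwise past the first two clicks to the third (the mark of three bars, short of the end stop) and hold it there against its spring: finish while still gripping the dial at the third click. Do not disturb the ink jar and the ink tin that stand behind the work.

Things in the scene. Friction and masses are not known exactly. Their poses are not given: they have to be found in the camera images.
- console: Curing station: low grey box, 146 mm (its x) by 262 mm (its y), fixed to the table; flat black deck on top, 45 mm above the table. Origin: centre of its underside; x away from the robot at yaw 0, y left, z up. On the deck: lamp window at (0, +75 mm), dial at (0, -75 mm). Marks round the dial: dot = home, then one, two, three bars at the clicks. Stands left or right of the hook stand.
- window (a point): The lamp window: a round raised steel ring with a glass top, 52 mm in diameter, standing 8 mm above the deck. This point is its centre at DECK height (45 mm above the table), axes as the console's.
- dial (a joint): Turn of the dial in rad, 0 at home, growing clockwise seen from above. Clicks at 0.4, 0.8 and 1.2; end stop at 1.5. A spring pulls it home: 0.05 N m at home rising evenly to 0.1 N m at the third click, the clicks felt as a ripple of about 0.03 N m on top. No click holds it: let go, it runs home.
- dial_grip (a point): Grip point on the dial's vertical axis, 33 mm above the deck. Round skirt 46 mm wide, up to 8 mm above the deck; across it an upright grip bar 48 mm long, 14 mm thick, top 40 mm above the deck. Frame turns with the dial: x along the bar to the pointer end (white line), y across the bar. Pointer at home 0.6 rad anticlockwise of the console's x axis, at the third click 0.6 clockwise.
- hood: Plain aluminium hood, about 220 g: upside-down cup, 70 mm outer and 64 mm inner diameter, 45 mm high, open below; on top an upright flat strap 36 mm wide (its y), 10 mm thick (its x), up to 148 mm above the lower rim. A slot 20 mm wide, 62 to 98 mm above the rim, hangs on the hook; above it a solid tab to grip across the 10 mm. Origin: centre of the lower rim; z up.
- hood_grip (a point): Grip point in the middle of the hood's solid tab, 132 mm above the hood's lower rim; axes as the hood's (x across the 10 mm thickness, y along the 36 mm width).
- stand: The hook stand, fixed to the table: round foot 90 mm in diameter, upright post at its origin (centre of the underside), and at 125 mm height a level arm of 8 mm round steel along its -x, ending 118 mm from the post in a tip turned up. The hood hangs on the arm about 95 mm from the post, its strap's thickness along the arm.
- hook_tip (a point): Top of the upturned end of the hook, 14 mm above the upper side of the arm, 118 mm in front of the post. To come off, the hood rises 16 to 25 mm (at 28 mm the lower edge of its slot meets the arm), then goes 40 mm in the stand's -x direction to free the strap, 70 mm before it rises further, so that the cup clears the hook.
- jar: Bystander: dark ink jar with a black lid, 69 mm in diameter, 75 mm high, origin at the centre of its underside.
- tin: Bystander: round ink tin, 69 mm in diameter, 43 mm high, origin at the centre of its underside.
Things that resemble listed ones, but are neither listed nor needed, are in the scene too. There is more than one size of the hood; the one meant has the size given above.

How it is judged:
On the way, in this order (a step that is already met when the one before it is completed fails the run):
1. the hood is lifted clear of the hook (contact force between hood and stand below 0.01 N and distance between hood and stand above 0.12 m and contact force between the fingers and hood above 0.5 N), for 0.1 s.
2. the hood stands flat on the deck over the lamp window and is let go, the dial still at home (horizontal distance between hood and window below 0.009 m and z of hood in the frame of window between -0.005 and 0.005 m and angle between hood's own z axis and vertical below 0.06 rad and contact force between each of the arm, the fingers and hood below 0.05 N and value of joint dial below 0.15 rad), for 0.2 s.
3. the fingers hold the dial at the third click (value of joint dial between 1.07 and 1.33 rad and contact force between the fingers and dial above 1 N), for 0.5 s.
At the end, for the whole second after the job is handed in: The dial reads 1.07 to 1.33 rad (third click at 1.2), steady and held by the fingers (more than 1 N), while the hood stands untouched and upright on the deck over the window: within 9 mm of its centre and 5 mm of deck height (all of step 3 and horizontal distance between hood and window below 0.009 m and z of hood in the frame of window between -0.005 and 0.005 m and angle between hood's own z axis and vertical below 0.06 rad and velocity of joint dial between -0.1 and 0.1 rad/s and contact force between each of the arm, the fingers and hood below 0.05 N and linear speed of hood below 0.02 m/s and contact force between each of hood, jar, tin and dial below 0.05 N); the arm keeps its last pose, push and grip.
It fails at once if a bystander is shoved more than 30 mm or tipped over (distance of any of jar, tin from where it was at the start of the episode above 0.03 m or angle between any of jar, tin's own z axis and vertical above 0.4 rad).
It also fails if it takes over 58 s, if anything falls off the work surface, if the arm or the gripper's body presses on something with over 40 N, if the wrist force passes 120 N, or if a joint passes its speed limit or range.

## Robot

A 6-joint arm with a two-finger parallel gripper is mounted at the origin on a cart in front of the work surface, level with it; the furniture and walls round the work are solid. World frame = base frame: x ahead of the robot, y to its left, z up, the work surface at z = 0. Lengths are in m, angles in rad, forces in N, time in s.
With the tool pointing down it reaches from about 0.375 to 0.925 m from the base axis. Payload 5.7 kg.
Tool frame: the origin (TCP) lies at the centre of the arm's flange, where the gripper is bolted on; the fingertips stand 182 mm ahead of it and the grasp point (between the pads) lies 163 mm ahead of it (bot.tip_extent is the z of the fingertips in the tool frame, in m); z points along the fingers, y is the line along which they close (so a half turn about z gives the same grasp; the last joint's range is limited). The gripper opens to 88 mm and grips with 3 to 60 N. Pads are 20 mm wide; open, the fingers measure 115 mm over their backs; the gripper's body (75 mm by 178 mm) begins 61 mm behind the grasp point.
Start: joints at [1.202, 0.359, 1.51, -0, 1.272, -0.115], TCP at [0.151, 0.581, 0.405] pointing down, gripper open.
Joint ranges: [-2.97, 2.97], [-1.01, 2.36], [0.21, 2.38], [-0.96, 4.11], [0.2, 2.71], [-2.98, 2.98]. Speed limits (rad/s): [2.39, 2.39, 3.14, 3.14, 3.14, 3.14].

## Interface

Orientations are given as a 3x3 rotation matrix whose columns are the frame's x, y, z axes.
In Python, from cell import bot gives the robot as it stands. The module is installed in compiled form; this text tells all that it offers.
- The arm moves only by the tool arm_command, never from a script. Its argument "series" is a list of rows, each an object of numbers: "fingers": the opening, from 0 (shut) to 1 (fully open); "dx", "dy", "dz": the shift along the world's x, y, z each as a share of 0.2 m, from -1 to 1; "wx", "wy", "wz": the turn, a rotation vector about the world's x, y, z each as a share of 90 degrees, from -1 to 1. In form: [{"fingers": .., "dx": .., "dy": .., "dz": .., "wx": .., "wy": .., "wz": ..}, ...]. A call has 1 to 5 rows; each row is the pose to reach, as a shift and turn from the pose commanded when the call began; what a row does not reach only later rows make up. A row lasts 1/8 s, in which the tool goes at most 62.5 mm and 10.7 degrees, less where a joint would pass 70% of its speed; a pose out of reach is approached as far as the arm can. A call with a number of a shift or a turn outside -1 to 1 is refused whole. A call with a gripper value outside its range is refused whole. The fingers move at their own pace and stop on an object; "newtons" is the grip in N (left out, the last holds). Time passes only in rows, so rows that repeat a pose let the fingers close. It gives the time, the measured TCP pose, the force, the opening and the grip force at its end, in the units of the state.
- bot.state(): the state, without advancing time (a new reading comes with each control period).
- bot.grab_frame(name): name is "scene" or "side" or "wrist"; returns a dict with "frame" (384x512x3 uint8, blue, green, red), "mtx" (3x3 intrinsics, pixels), "R" (3x3) and "t" (3): a world point X has camera coordinates R X + t. Camera axes: x right, y down, z forward; pixel columns grow to the right and rows downward; lengths in m; the calibration is good to about 2 mm. A picture is of the moment at which its call begins. There is no depth.
- bot.job_done(): hands the job in; it is judged then, once.
Trained networks look in the newest picture that a camera, given by its name, has taken for a name from the list of things; names that differ only in an ending like _2 or _b are one class to them, and where a whole thing is asked for, a point or a joint stands for the part that bears it (a point fixed in the world has none). Each returns a list of dicts, best first, with "conf" (0 to 1); they miss things now and then, are a little off and sometimes report something else, mostly with a low value. They report only what shows in the picture. A call takes as long as a camera call. They do not tell look-alikes from the thing itself.
- bot.boxes_of(camera, name): "pixel" ([column, row] in pixels, amid what is visible of it).
- bot.mark_of(camera, name): "pixel" ([column, row] in pixels: a listed point, or the origin of a listed thing).
The state is a dict: "clock": time; "joint_pos": joint angles; "dq": joint speeds; "joint_efforts": joint torques, N m; "eef_pos": TCP position; "tcp_rot": TCP orientation; "force": force on the tool from outside, world axes, zero at the start; "torque": the same for the moment, N m; "grip_width": finger opening in m; "grip_force": force on a finger pad.
Only numpy, scipy, OpenCV 4.12 (cv2) and the standard library are available. Lean on these libraries where they do the work, as an engineer would, in place of code of your own. Each camera call takes 0.05 s, during which the arm holds its last target. There are 200 camera calls.

## Working session

There is one attempt and no reset: what is moved stays moved. The work goes in short steps, Python scripts to look and compute and a tool call to move; the robot and the scene stay as the last step left them, time stands still between calls to the robot, and variables do not carry over. Pictures are saved under pics/ and viewed, at most 10 in all, crops included, and the job is handed in when it is done.

Besides the shell and the picture viewer there is one more tool, called as name(argument=value, ...), one argument or row to a line, values as JSON. arm_command: Moves the arm, as the interface text tells. Shift numbers are shares of 0.2 m and turn numbers shares of 90 degrees, none past 1 either way. Its arguments: {"type":"object","properties":{"series":{"type":"array"},"newtons":{"type":"number"}},"required":["series"]}

```bash
mkdir -p pics
cat > h.py <<'E'
import numpy as np, cv2
from cell import bot
def ray(f,p):
    d=np.linalg.inv(f["mtx"])@np.array([p[0],p[1],1.]); d=f["R"].T@d
    return -f["R"].T@f["t"], d/np.linalg.norm(d)
def onz(f,p,z):
    c,d=ray(f,p); return c+d*(z-c[2])/d[2]
def tri(fs,ps):
    A=np.zeros((3,3));b=np.zeros(3);rs=[ray(f,p) for f,p in zip(fs,ps)]
    for c,d in rs:
        M=np.eye(3)-np.outer(d,d);A+=M;b+=M@c
    X=np.linalg.solve(A,b); return X,[np.linalg.norm((np.eye(3)-np.outer(d,d))@(X-c)) for c,d in rs]
def proj(f,X):
    p=f["mtx"]@(f["R"]@np.asarray(X)+f["t"]); return p[:2]/p[2]
E
python3 - <<'E'
from h import *
np.set_printoptions(precision=4,suppress=True)
fs={}
for c in ["scene","side"]:
    fs[c]=f=bot.grab_frame(c); cv2.imwrite(f"pics/{c}0.png",f["frame"])
    print(c,"cam at",-f["R"].T@f["t"])
    for n in ["console","window","dial_grip","hood","hood_grip","stand","hook_tip","jar","tin"]:
        print(n,[(np.round(m["pixel"],1).tolist(),round(m["conf"],2)) for m in bot.mark_of(c,n)[:4]])
print(bot.state())
E
```

```text
scene cam at [-0.1946  0.9018  0.6391]
console [([295.1, 208.1], 0.62)]
window [([277.4, 207.6], 0.86)]
dial_grip [([312.4, 185.5], 0.64)]
hood [([231.7, 299.3], 0.81), ([243.2, 254.4], 0.55)]
hood_grip [([184.9, 254.9], 0.4)]
stand [([211.8, 256.0], 0.42)]
hook_tip []
jar [([273.6, 188.5], 0.94)]
tin [([179.7, 229.4], 0.75)]
side cam at [0.609  0.867  0.8306]
console [([253.5, 180.2], 0.89), ([259.7, 260.3], 0.68)]
window [([252.7, 183.5], 0.61)]
dial_grip [([254.1, 154.4], 0.65)]
hood [([286.8, 301.1], 0.8), ([329.3, 289.8], 0.75), ([293.3, 248.5], 0.58)]
hood_grip [([290.7, 280.1], 0.83), ([337.4, 251.8], 0.78), ([294.0, 217.2], 0.71)]
stand [([262.7, 261.8], 0.63)]
hook_tip [([304.1, 220.9], 0.76)]
jar [([205.1, 167.5], 0.78)]
tin [([197.0, 258.6], 0.8)]
{'clock': 1.0, 'joint_pos': array([ 1.2019,  0.3588,  1.5104,  0.    ,  1.2725, -0.1151]), 'dq': array([-0.0004, -0.0014,  0.0001,  0.0007,  0.    ,  0.0015]), 'joint_efforts': array([ -0.0009, -51.5342, -27.1126,   0.0674,   0.0246,   0.    ]), 'eef_pos': array([0.1506, 0.5808, 0.4046]), 'tcp_rot': array([[-0.968 ,  0.2511, -0.    ],
       [ 0.2511,  0.968 , -0.    ],
       [ 0.    , -0.    , -1.    ]]), 'force': array([0.0453, 1.0056, 0.3284]), 'torque': array([0.0511, 0.0221, 0.0251]), 'grip_force': 0.0, 'grip_width': 0.08773367732765755}
```

View pics/scene0.png

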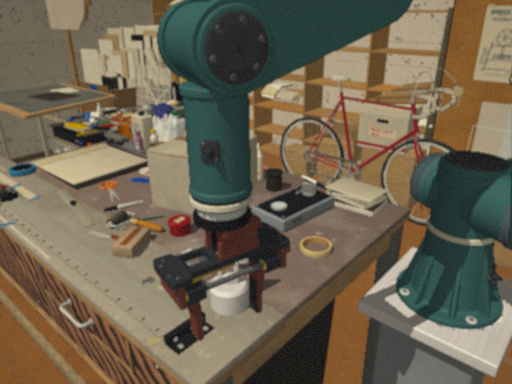

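View pics/side0.png

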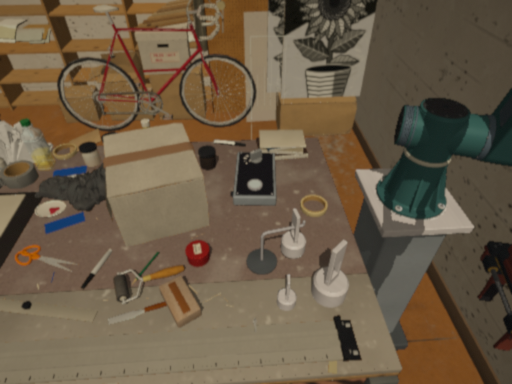

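The side view shows the hanging hood near (293,245), with the hook foot at (262,262). The console is near (256,180), with its window at (255,185) and dial at (254,157). The jar is at (207,157) and the tin at (198,253). The hoods at (330,285) and (287,297) stand on the table, so they are look-alikes. In the scene view the arm covers the work.

Run:
```python
from h import *
np.set_printoptions(precision=4,suppress=True)
f=bot.grab_frame("side")
for n,p,z in [("hood_grip",(294,217.2),.163),("hood",(293.3,248.5),.031),("stand",(262.7,261.8),0),("hook_tip",(304.1,220.9),.143),("window",(252.7,183.5),.045),("dial",(254.1,154.4),.078),("console",(253.5,180.2),0),("jar",(205,167.5),0),("tin",(197,258.6),0)]:
    print(n,onz(f,p,z))
b=cv2.resize(f["frame"][120:290,180:370],None,fx=4,fy=3.5,interpolation=cv2.INTER_CUBIC)
b=cv2.resize(f["frame"][130:280,180:360],None,fx=4,fy=4,interpolation=cv2.INTER_CUBIC)
cv2.imwrite("pics/side1.png",b)
w=bot.grab_frame("wrist");st=bot.state()
C=-w["R"].T@w["t"];print("wrist cam in tool",st["tcp_rot"].T@(C-st["eef_pos"]), (w["R"]@st["tcp_rot"]).round(2),w["mtx"])
```

```text
hood_grip [0.4616 0.2349 0.163 ]
hood [0.4537 0.2345 0.031 ]
stand [0.544  0.2523 0.    ]
hook_tip [0.4321 0.2316 0.143 ]
window [ 0.5537 -0.0468  0.045 ]
dial [ 0.5403 -0.1715  0.078 ]
console [ 0.5463 -0.1176 -0.    ]
jar [ 0.7281 -0.2066 -0.    ]
tin [0.7354 0.2272 0.    ]
wrist cam in tool [ 0.0833 -0.0003  0.0206] [[ 0.    1.    0.  ]
 [-0.95  0.   -0.3 ]
 [-0.3  -0.    0.95]] [[304.0419   0.     254.8893]
 [  0.     304.0419 191.5458]
 [  0.       0.       1.    ]]
```

View pics/side1.png

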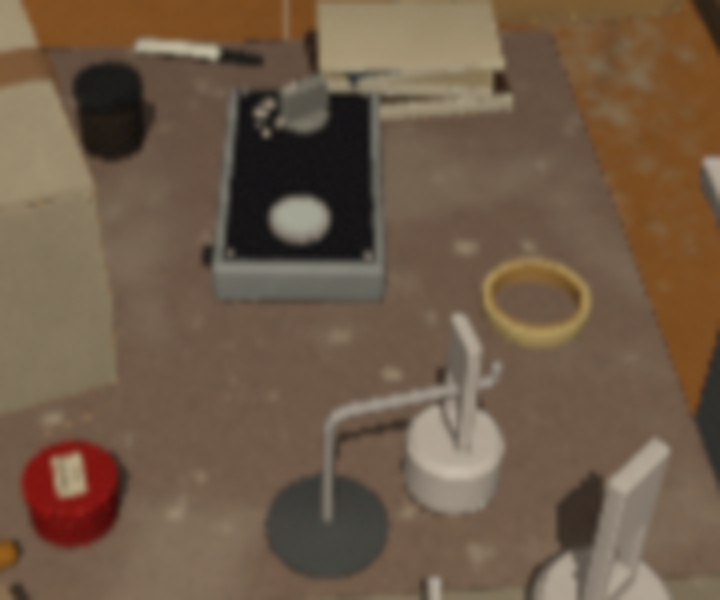

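The nearer view fits the estimates. The hood is on the arm of the stand, which is at about 10° yaw, and its tab is near crop pixel (462,335). The dial bar is at crop (305,100) and the window at crop (299,218).

arm_command(
  series=[
    {"fingers":1,"dx":0,"dy":0,"dz":0.3,"wz":-0.1},
    {"fingers":1,"dx":0.3,"dy":-0.3,"dz":0.4,"wz":-0.2},
    {"fingers":1,"dx":0.6,"dy":-0.6,"dz":0.4,"wz":-0.32},
    {"fingers":1,"dx":0.85,"dy":-0.85,"dz":0.4,"wz":-0.43},
    {"fingers":1,"dx":1,"dy":-1,"dz":0.4,"wz":-0.53},
  ],
)

```text
invalid input
```

arm_command(
  series=[
    {"fingers":1,"dx":0.25,"dy":-0.25,"dz":0,"wz":-0.1},
    {"fingers":1,"dx":0.5,"dy":-0.5,"dz":0,"wz":-0.19},
    {"fingers":1,"dx":0.5,"dy":-0.73,"dz":0,"wz":-0.19},
    {"fingers":1,"dx":0.5,"dy":-0.73,"dz":0,"wz":-0.19},
  ],
)

```text
invalid input
```

```bash
cat > look.py <<'E'
from h import *
import sys
np.set_printoptions(precision=4,suppress=True)
s=bot.state();print(s["clock"],s["eef_pos"],"yaw",np.degrees(np.arctan2(s["tcp_rot"][1,1],s["tcp_rot"][0,1])),s["joint_pos"])
F={c:bot.grab_frame(c) for c in ["scene","side","wrist"]}
tag=sys.argv[1]
Z=dict(console=0,window=.045,dial_grip=.078,hood=.031,hood_grip=.163,stand=0,hook_tip=.143,jar=0,tin=0)
for c in F: cv2.imwrite(f"pics/{c}{tag}.png",F[c]["frame"])
for n in sys.argv[2:]:
    for c in F:
        for m in bot.mark_of(c,n)[:3]:
            print(n,c,np.round(m["pixel"],1),round(m["conf"],2),onz(F[c],m["pixel"],Z[n]))
E
python3 look.py a hood_grip hood stand hook_tip window dial_grip console
```

```text
1.1 [0.1507 0.5808 0.4046] yaw 75.4587447336533 [ 1.2019  0.3588  1.5104 -0.      1.2725 -0.1151]
hood_grip scene [186.4 254.3] 0.39 [0.4083 0.4491 0.163 ]
hood_grip side [292.5 280.9] 0.72 [0.4949 0.4294 0.163 ]
hood_grip side [293.  215.7] 0.59 [0.4635 0.2293 0.163 ]
hood_grip side [335.8 248.8] 0.56 [0.3767 0.3471 0.163 ]
hood scene [230.6 300.1] 0.95 [0.3513 0.381  0.031 ]
hood scene [242.8 254.7] 0.38 [0.458  0.2264 0.031 ]
hood side [288.8 300.4] 0.93 [0.4904 0.3996 0.031 ]
hood side [330.5 289.8] 0.9 [0.3773 0.3768 0.031 ]
hood side [289.3 248. ] 0.73 [0.465  0.2318 0.031 ]
hood wrist [155.4 332.4] 0.56 [0.3461 0.3831 0.031 ]
stand scene [213.1 256.3] 0.37 [0.5493 0.252  0.    ]
stand side [259.6 260.9] 0.95 [0.5528 0.2484 0.    ]
hook_tip side [304.4 221.4] 0.71 [0.4316 0.2335 0.143 ]
window scene [275.3 205.7] 0.81 [ 0.5604 -0.0389  0.045 ]
window side [256.3 187.7] 0.89 [ 0.5428 -0.0239  0.045 ]
dial_grip scene [311.4 184.1] 0.66 [ 0.529  -0.1976  0.078 ]
dial_grip side [255.4 155. ] 0.6 [ 0.5358 -0.1674  0.078 ]
console scene [294.6 211.5] 0.84 [ 0.5391 -0.1176  0.    ]
console scene [313.7 186.6] 0.56 [ 0.6088 -0.3357  0.    ]
console side [253.4 180. ] 0.73 [ 0.5466 -0.1188  0.    ]
```

View pics/wrista.png

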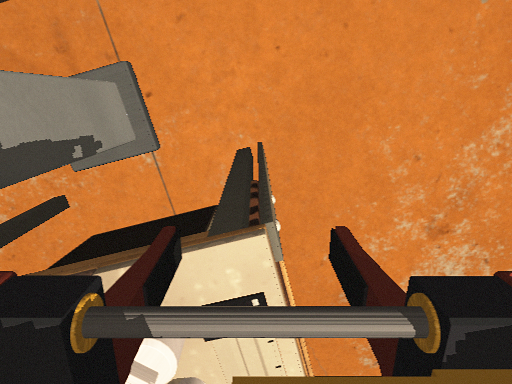

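The wrist picture shows mostly floor, because the arm hasn't moved: both move calls were refused. I'll resend them with every field filled in.

arm_command(
  series=[
    {"fingers":1,"dx":0,"dy":0,"dz":0.3,"wx":0,"wy":0,"wz":-0.1},
    {"fingers":1,"dx":0.3,"dy":-0.3,"dz":0.4,"wx":0,"wy":0,"wz":-0.2},
    {"fingers":1,"dx":0.6,"dy":-0.6,"dz":0.4,"wx":0,"wy":0,"wz":-0.32},
    {"fingers":1,"dx":0.85,"dy":-0.85,"dz":0.4,"wx":0,"wy":0,"wz":-0.43},
    {"fingers":1,"dx":1,"dy":-1,"dz":0.4,"wx":0,"wy":0,"wz":-0.53},
  ],
)

```text
clock: 2.92
eef_pos: [0.3272, 0.4038, 0.4846]
tcp_rot: [[-0.461, 0.887, 0.001], [0.887, 0.461, 0.001], [0.0, 0.001, -1.0]]
force: [0.2, 0.6, -0.1]
grip_width: 0.0879
grip_force: 0.0
```

arm_command(
  series=[
    {"fingers":1,"dx":0.25,"dy":-0.25,"dz":0,"wx":0,"wy":0,"wz":-0.1},
    {"fingers":1,"dx":0.5,"dy":-0.5,"dz":0,"wx":0,"wy":0,"wz":-0.19},
    {"fingers":1,"dx":0.5,"dy":-0.73,"dz":0,"wx":0,"wy":0,"wz":-0.19},
    {"fingers":1,"dx":0.5,"dy":-0.9,"dz":0,"wx":0,"wy":0,"wz":-0.19},
    {"fingers":1,"dx":0.5,"dy":-0.9,"dz":0,"wx":0,"wy":0,"wz":-0.19},
  ],
)

```text
clock: 3.55
eef_pos: [0.4262, 0.2234, 0.4843]
tcp_rot: [[-0.181, 0.983, -0.0], [0.983, 0.181, -0.0], [-0.0, -0.0, -1.0]]
force: [0.2, 0.4, 0.4]
grip_width: 0.0877
grip_force: 0.0
```

```bash
python3 look.py b hood_grip hood stand hook_tip window dial_grip console
```

```text
3.55 [0.4262 0.2234 0.4843] yaw 10.45297089170182 [ 0.3392  0.1159  1.6394 -0.0003  1.3866  0.1568]
hood_grip scene [186.9 254.7] 0.97 [0.4063 0.4494 0.163 ]
hood_grip scene [241.4 209.7] 0.68 [0.4625 0.222  0.163 ]
hood_grip scene [225.8 237. ] 0.57 [0.3955 0.3448 0.163 ]
hood_grip side [337.6 250.1] 0.97 [0.3733 0.3513 0.163 ]
hood_grip side [288.7 278.8] 0.77 [0.5026 0.4234 0.163 ]
hood_grip side [294.6 217.4] 0.63 [0.4602 0.2358 0.163 ]
hood_grip wrist [288.  179.3] 0.94 [0.4592 0.233  0.163 ]
hood_grip wrist [336.8  40. ] 0.83 [0.4743 0.3674 0.163 ]
hood_grip wrist [225.2  22.4] 0.71 [0.3737 0.3629 0.163 ]
hood scene [242.2 253.7] 0.96 [0.4626 0.2239 0.031 ]
hood scene [189.9 283.9] 0.94 [0.468  0.4022 0.031 ]
hood scene [229.5 298.5] 0.58 [0.3572 0.3786 0.031 ]
hood side [326.6 292. ] 0.93 [0.3889 0.3825 0.031 ]
hood side [292.5 246.6] 0.89 [0.455  0.2273 0.031 ]
hood side [286.4 300.3] 0.78 [0.4965 0.3989 0.031 ]
hood wrist [321.8  53.9] 0.91 [0.4873 0.3745 0.031 ]
hood wrist [238.2  46.3] 0.87 [0.3784 0.3633 0.031 ]
hood wrist [272.7 156.9] 0.81 [0.4517 0.2292 0.031 ]
stand s
[... 209 characters left out ...]
]
hook_tip side [305.3 220.9] 0.94 [0.4289 0.2318 0.143 ]
hook_tip side [257.1 150.4] 0.32 [ 0.5345 -0.1041  0.143 ]
hook_tip wrist [260.4 174.3] 0.79 [0.4318 0.2281 0.143 ]
window scene [279.2 206. ] 0.85 [ 0.5493 -0.0453  0.045 ]
window side [252.8 182.6] 0.86 [ 0.553  -0.0515  0.045 ]
window wrist [295.4 323.6] 0.93 [ 0.5446 -0.0377  0.045 ]
dial_grip scene [311.9 181.4] 0.71 [ 0.5413 -0.2185  0.078 ]
dial_grip side [256.9 153.6] 0.46 [ 0.5297 -0.1757  0.078 ]
dial_grip side [195.7 259.5] 0.27 [0.7268 0.29   0.078 ]
console scene [294.4 214. ] 0.77 [ 0.5286 -0.1023  0.    ]
console side [253.3 180.9] 0.63 [ 0.5473 -0.1137  0.    ]
console wrist [279.4 337. ] 0.71 [ 0.5363 -0.1101  0.    ]
```

View pics/wristb.png

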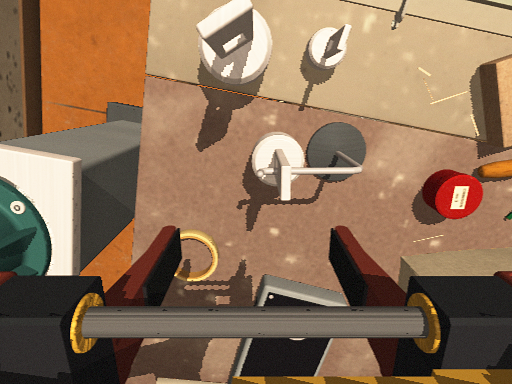

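The wrist view shows the hanging hood's strap at about (285,175), the hook arm running level from (263,172) to the post at (350,170), the tin at (452,193) and the console at the bottom. The closing axis is already along the hook arm, so I can descend.

arm_command(
  series=[
    {"fingers":0.8,"dx":0.16,"dy":0.04,"dz":-0.15,"wx":0,"wy":0,"wz":0},
    {"fingers":0.8,"dx":0.16,"dy":0.04,"dz":-0.4,"wx":0,"wy":0,"wz":0},
    {"fingers":0.8,"dx":0.16,"dy":0.04,"dz":-0.6,"wx":0,"wy":0,"wz":0},
    {"fingers":0.8,"dx":0.16,"dy":0.04,"dz":-0.76,"wx":0,"wy":0,"wz":0},
    {"fingers":0.8,"dx":0.16,"dy":0.04,"dz":-0.76,"wx":0,"wy":0,"wz":0},
  ],
  newtons=30,
)

```text
clock: 5.38
eef_pos: [0.4572, 0.2328, 0.3302]
tcp_rot: [[-0.185, 0.983, -0.005], [0.983, 0.185, -0.002], [-0.001, -0.005, -1.0]]
force: [0.8, -0.7, 0.3]
grip_width: 0.0701
grip_force: 0.0
```

```bash
python3 look.py c hood_grip hook_tip; python3 -c "
import cv2
a=cv2.imread('pics/wristc.png');b=cv2.imread('pics/sidec.png')[170:290,230:370];c=cv2.imread('pics/scenec.png')[170:290,170:310]
b=cv2.resize(b,(390,334));c=cv2.resize(c,(390,334))
o=cv2.resize(a,(346,260));import numpy as np
v=np.zeros((600,790,3),'uint8');v[:334,:390]=b;v[:334,400:790]=c;v[336:596,:346]=o;cv2.imwrite('pics/mixc.png',v)"
```

```text
5.375 [0.4572 0.2328 0.3302] yaw 10.655402271635479 [0.3363 0.3212 1.7822 0.     1.0438 0.1504]
hood_grip scene [241.3 210.5] 0.93 [0.4596 0.2255 0.163 ]
hood_grip scene [184.9 256.8] 0.82 [0.4033 0.4573 0.163 ]
hood_grip scene [227.1 240.6] 0.75 [0.3821 0.354  0.163 ]
hood_grip side [336.2 252.5] 0.71 [0.3784 0.3582 0.163 ]
hood_grip side [289.1 280.8] 0.62 [0.5025 0.4287 0.163 ]
hood_grip wrist [250.8 254.8] 0.78 [0.4562 0.232  0.163 ]
hook_tip scene [249.  220.7] 0.66 [0.4328 0.2261 0.143 ]
hook_tip side [303.7 220.2] 0.76 [0.4327 0.2289 0.143 ]
hook_tip wrist [209.3 239. ] 0.82 [0.431 0.227 0.143]
```

View pics/mixc.png

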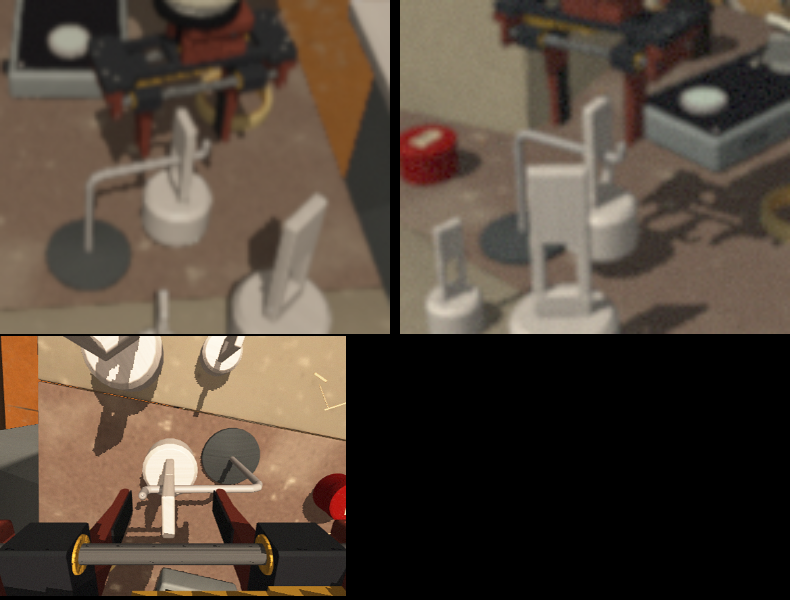

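The fingers straddle the strap: in the wrist inset the tab is at (168,520) with a fingertip on each side, at (125,492) and (222,495). I'll close on it.

arm_command(
  series=[
    {"fingers":0,"dx":0,"dy":0,"dz":0,"wx":0,"wy":0,"wz":0},
    {"fingers":0,"dx":0,"dy":0,"dz":0,"wx":0,"wy":0,"wz":0},
    {"fingers":0,"dx":0,"dy":0,"dz":0,"wx":0,"wy":0,"wz":0},
    {"fingers":0,"dx":0,"dy":0,"dz":0,"wx":0,"wy":0,"wz":0},
    {"fingers":0,"dx":0,"dy":0,"dz":0,"wx":0,"wy":0,"wz":0},
  ],
  newtons=40,
)

```text
clock: 6.45
eef_pos: [0.4582, 0.2333, 0.3322]
tcp_rot: [[-0.185, 0.983, -0.0], [0.983, 0.185, -0.0], [-0.0, -0.0, -1.0]]
force: [-0.2, -1.0, -0.1]
grip_width: 0.0238
grip_force: 0.0
```

arm_command(
  series=[
    {"fingers":0,"dx":0,"dy":0,"dz":0,"wx":0,"wy":0,"wz":0},
    {"fingers":0,"dx":0,"dy":0,"dz":0.03,"wx":0,"wy":0,"wz":0},
    {"fingers":0,"dx":0,"dy":0,"dz":0.07,"wx":0,"wy":0,"wz":0},
    {"fingers":0,"dx":0,"dy":0,"dz":0.105,"wx":0,"wy":0,"wz":0},
    {"fingers":0,"dx":0,"dy":0,"dz":0.105,"wx":0,"wy":0,"wz":0},
  ],
)

```text
clock: 7.08
eef_pos: [0.4585, 0.2334, 0.3541]
tcp_rot: [[-0.185, 0.983, 0.002], [0.983, 0.185, 0.001], [0.0, 0.002, -1.0]]
force: [0.0, -0.2, -2.4]
grip_width: 0.0097
grip_force: 40.0
```

arm_command(
  series=[
    {"fingers":0,"dx":0,"dy":0,"dz":0.005,"wx":0,"wy":0,"wz":0},
    {"fingers":0,"dx":-0.05,"dy":-0.009,"dz":0.005,"wx":0,"wy":0,"wz":0},
    {"fingers":0,"dx":-0.1,"dy":-0.019,"dz":0.005,"wx":0,"wy":0,"wz":0},
    {"fingers":0,"dx":-0.15,"dy":-0.028,"dz":0.005,"wx":0,"wy":0,"wz":0},
  ],
)

```text
clock: 7.58
eef_pos: [0.427, 0.2274, 0.354]
tcp_rot: [[-0.185, 0.983, -0.001], [0.983, 0.185, -0.0], [-0.0, -0.001, -1.0]]
force: [0.6, -0.2, -2.6]
grip_width: 0.01
grip_force: 40.0
```

Run:
```python
from h import *
f=bot.grab_frame("side");g=bot.grab_frame("scene")
a=cv2.resize(f["frame"][190:280,250:350],(400,360));b=cv2.resize(g["frame"][190:280,190:290],(400,360))
cv2.imwrite("pics/d.png",np.hstack([a,b]));s=bot.state();print(s["force"],s["eef_pos"])
```

```text
[ 0.30862985 -0.41749047 -2.50830577] [0.42650211 0.22732913 0.35399765]
```

View pics/d.png

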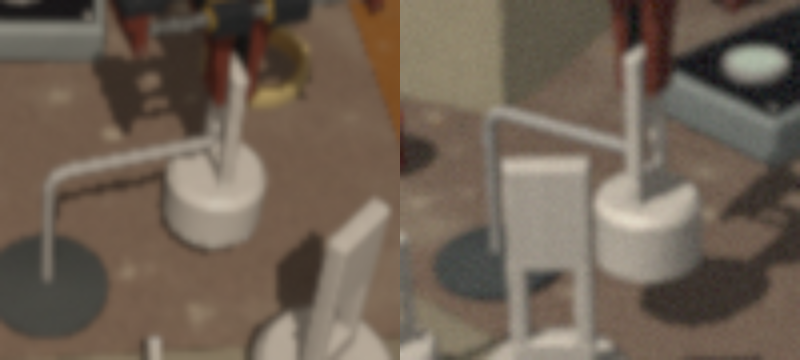

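The hood is passing freely over the hook tip: in the left half the strap is at (232,110), just past the end of the arm. I'll finish the retreat, rise and carry it to the console.

arm_command(
  series=[
    {"fingers":0,"dx":-0.11,"dy":-0.02,"dz":0,"wx":0,"wy":0,"wz":0},
    {"fingers":0,"dx":-0.22,"dy":-0.042,"dz":0,"wx":0,"wy":0,"wz":0},
    {"fingers":0,"dx":-0.22,"dy":-0.042,"dz":0.02,"wx":0,"wy":0,"wz":0},
    {"fingers":0,"dx":-0.22,"dy":-0.042,"dz":0.2,"wx":0,"wy":0,"wz":0},
    {"fingers":0,"dx":-0.22,"dy":-0.042,"dz":0.33,"wx":0,"wy":0,"wz":0},
  ],
)

```text
clock: 8.3
eef_pos: [0.3856, 0.2196, 0.422]
tcp_rot: [[-0.185, 0.983, 0.003], [0.983, 0.185, 0.001], [0.0, 0.003, -1.0]]
force: [1.3, -0.5, -2.1]
grip_width: 0.0097
grip_force: 40.0
```

arm_command(
  series=[
    {"fingers":0,"dx":0,"dy":-0.2,"dz":0,"wx":0,"wy":0,"wz":-0.1},
    {"fingers":0,"dx":0.1,"dy":-0.4,"dz":0,"wx":0,"wy":0,"wz":-0.2},
    {"fingers":0,"dx":0.2,"dy":-0.6,"dz":0,"wx":0,"wy":0,"wz":-0.3},
    {"fingers":0,"dx":0.3,"dy":-0.8,"dz":0,"wx":0,"wy":0,"wz":-0.4},
    {"fingers":0,"dx":0.38,"dy":-1,"dz":0,"wx":0,"wy":0,"wz":-0.5},
  ],
)

```text
clock: 8.93
eef_pos: [0.4622, 0.0175, 0.421]
tcp_rot: [[0.569, 0.823, 0.003], [0.823, -0.569, -0.0], [0.001, 0.002, -1.0]]
force: [1.1, 0.7, -1.6]
grip_width: 0.0099
grip_force: 40.0
```

arm_command(
  series=[
    {"fingers":0,"dx":0,"dy":-0.2,"dz":0,"wx":0,"wy":0,"wz":-0.1},
    {"fingers":0,"dx":0,"dy":-0.4,"dz":0,"wx":0,"wy":0,"wz":-0.2},
    {"fingers":0,"dx":0,"dy":-0.6,"dz":0,"wx":0,"wy":0,"wz":-0.24},
    {"fingers":0,"dx":0,"dy":-0.6,"dz":0,"wx":0,"wy":0,"wz":-0.24},
  ],
)

```text
clock: 9.43
eef_pos: [0.4615, -0.1037, 0.4209]
tcp_rot: [[0.831, 0.557, 0.002], [0.557, -0.831, -0.002], [0.001, 0.003, -1.0]]
force: [-0.8, 0.2, -3.1]
grip_width: 0.0097
grip_force: 40.0
```

```bash
python3 look.py e window dial_grip console hood hood_grip
```

```text
9.425 [ 0.4615 -0.1037  0.4209] yaw -56.162334790943895 [-0.3668  0.1574  1.752  -0.0008  1.2296  0.6137]
window scene [278.6 204.8] 0.76 [ 0.5563 -0.051   0.045 ]
window side [252.7 183.9] 0.96 [ 0.5538 -0.0447  0.045 ]
window wrist [249.3  70.5] 0.63 [ 0.5481 -0.0354  0.045 ]
dial_grip scene [312.8 182.1] 0.47 [ 0.5353 -0.2153  0.078 ]
dial_grip side [253.9 153. ] 0.6 [ 0.5405 -0.1803  0.078 ]
dial_grip wrist [356.8 167.2] 0.81 [ 0.5303 -0.1879  0.078 ]
dial_grip wrist [252.4 183.1] 0.54 [ 0.4522 -0.1041  0.078 ]
console scene [293.2 208.8] 0.82 [ 0.555 -0.131  0.   ]
console side [253.1 180. ] 0.69 [ 0.5477 -0.1189  0.    ]
console side [279.3 158.4] 0.44 [ 0.4347 -0.2452  0.    ]
console wrist [297.9 115.4] 0.87 [ 0.5408 -0.1141  0.    ]
console wrist [250.2  69.1] 0.23 [ 0.5524 -0.0329  0.    ]
hood scene [314.1 187.3] 0.96 [ 0.5651 -0.2713  0.031 ]
hood scene [229.1 302.2] 0.85 [0.3488 0.3884 0.031 ]
hood scene [189.3 282.8] 0.82 [0.4724 0.4003 0.031 ]
hood side [327.9 292.3] 0.95 [0.3857 0.3836 0.031 ]
hood side [277.7 156.9] 0.9 [ 0.4462 -0.2137  0.031 ]
hood wrist [254.3 184.2] 0.96 [ 0.4411 -0.1141  0.031 ]
hood_grip scene [227.9 236.9] 0.77 [0.3922 0.3414 0.163 ]
hood_grip scene [186.8 254.1] 0.65 [0.4082 0.4481 0.163 ]
hood_grip scene [313.9 146.5] 0.58 [ 0.6129 -0.3303  0.163 ]
hood_grip side [288.  280.8] 0.91 [0.5049 0.4285 0.163 ]
hood_grip side [280.2 120.7] 0.71 [ 0.4373 -0.259   0.163 ]
hood_grip side [336.7 252.8] 0.65 [0.3774 0.3592 0.163 ]
hood_grip wrist [255.  253.5] 0.72 [ 0.4208 -0.1287  0.163 ]
```

View pics/wriste.png

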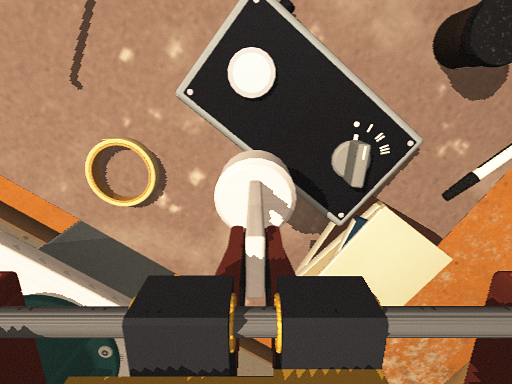

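The wrist view shows the window disc at about (251,72), the dial bar at (350,163) pointing at the dot near (356,125), and console screws near (189,92), (340,215), (410,144) and (256,2). The held hood's cup is centred near (255,186). I'll fit these precisely.

Run:
```python
from h import *
np.set_printoptions(precision=4,suppress=True)
f=bot.grab_frame("wrist");s=bot.state();im=f["frame"];g=im.min(axis=2)
def blob(x0,y0,x1,y1,th):
    m=(g[y0:y1,x0:x1]>th).astype(np.uint8)
    n,l,st,c=cv2.connectedComponentsWithStats(m);k=1+np.argmax(st[1:,4])
    cs,_=cv2.findContours((l==k).astype(np.uint8),0,2);e=cv2.fitEllipse(max(cs,key=len))
    return c[k]+[x0,y0],st[k],np.array(e[0])+[x0,y0],e[1]
for th in (120,160): 
    w=blob(220,38,285,108,th); print("win",w, onz(f,w[2],.053))
P=[]
for x,y in [(256,2),(189,92),(340,215),(410,144)]:
    x0,y0=max(x-5,0),max(y-5,0);sub=g[y0:y+6,x0:x+6].astype(float);sub=np.clip(sub-np.median(sub)-20,0,None)
    yy,xx=np.mgrid[:sub.shape[0],:sub.shape[1]];c=[(sub*xx).sum()/sub.sum()+x0,(sub*yy).sum()/sub.sum()+y0]
    P.append(onz(f,c,.0455));print(np.round(c,1),P[-1])
R=s["tcp_rot"];T=s["eef_pos"]
for h in (.302,):
    ctr=T+R@[0,0,h-.045]
    a=np.linspace(0,2*np.pi,40)
    pts=np.array([proj(f,ctr+.035*np.array([np.cos(t),np.sin(t),0])) for t in a]);print("cup exp",pts.min(0),pts.max(0))
    a=cv2.Canny(im,60,150)
m=g>150; col=m[186,190:320]; print("cols row186",190+np.where(col)[0][[0,-1]])
print("side edges", [ (r,(190+np.where(m[r,190:320])[0])[[0,-1]].tolist()) for r in (165,175,180,190,200,205,210,215,220)])
print("top edge col 255", np.round(g[140:180,256]).tolist())
```

```text
win (array([252.0647,  71.4154]), array([   8,    8,   49,   52, 1933], dtype=int32), array([252.0659,  71.4225]), (47.328067779541016, 50.208335876464844)) [ 0.5475 -0.0383  0.053 ]
win (array([251.9424,  71.3592]), array([   9,    8,   47,   51, 1893], dtype=int32), array([251.9149,  71.3603]), (46.66529083251953, 49.989383697509766)) [ 0.5474 -0.0381  0.053 ]
[256.8   0.4] [ 0.6066 -0.0043  0.0455]
[188.7  91.7] [0.4913 0.0085 0.0455]
[340.2 216.5] [ 0.4691 -0.2241  0.0455]
[411.8 143.8] [ 0.5869 -0.2358  0.0455]
cup exp [212.2178 158.9883] [297.3065 239.4306]
cols row186 [215 293]
side edges [(165, [225, 278]), (175, [192, 288]), (180, [193, 291]), (190, [215, 294]), (200, [214, 292]), (205, [215, 291]), (210, [216, 275]), (215, [219, 278]), (220, [223, 281])]
top edge col 255 [36, 32, 28, 32, 35, 35, 29, 32, 27, 21, 170, 168, 162, 162, 157, 162, 158, 152, 224, 238, 236, 235, 236, 235, 231, 245, 241, 241, 243, 242, 242, 243, 241, 239, 241, 242, 241, 239, 243, 247]
```

The disc fit and the screw fit agree within 2 mm. That puts the window at about (0.5465, -0.0385) and the dial at about (0.531, -0.188), with the console at -5.2° yaw. The hood is centred under the tool. I'll move over the window and lower.

arm_command(
  series=[
    {"fingers":0,"dx":0.2,"dy":0.15,"dz":0,"wx":0,"wy":0,"wz":0},
    {"fingers":0,"dx":0.425,"dy":0.326,"dz":0,"wx":0,"wy":0,"wz":0},
    {"fingers":0,"dx":0.425,"dy":0.326,"dz":-0.1,"wx":0,"wy":0,"wz":0},
    {"fingers":0,"dx":0.425,"dy":0.326,"dz":-0.28,"wx":0,"wy":0,"wz":0},
    {"fingers":0,"dx":0.425,"dy":0.326,"dz":-0.28,"wx":0,"wy":0,"wz":0},
  ],
)

```text
clock: 11.0
eef_pos: [0.5439, -0.0352, 0.3618]
tcp_rot: [[0.828, 0.56, -0.006], [0.56, -0.828, 0.001], [-0.005, -0.005, -1.0]]
force: [0.1, -0.2, -1.8]
grip_width: 0.0094
grip_force: 40.0
```

arm_command(
  series=[
    {"fingers":0,"dx":0,"dy":0,"dz":-0.02,"wx":0,"wy":0,"wz":0},
    {"fingers":0,"dx":0,"dy":0,"dz":-0.04,"wx":0,"wy":0,"wz":0},
    {"fingers":0,"dx":0,"dy":0,"dz":-0.055,"wx":0,"wy":0,"wz":0},
    {"fingers":0,"dx":0,"dy":0,"dz":-0.055,"wx":0,"wy":0,"wz":0},
  ],
)

```text
clock: 11.5
eef_pos: [0.5452, -0.0356, 0.3535]
tcp_rot: [[0.829, 0.56, 0.0], [0.56, -0.829, 0.0], [0.0, 0.0, -1.0]]
force: [-0.1, 0.6, -2.4]
grip_width: 0.0098
grip_force: 40.0
```

Run:
```python
from h import *
s=bot.state();print(s["eef_pos"],s["force"],s["torque"])
f=bot.grab_frame("side");g=bot.grab_frame("scene");w=bot.grab_frame("wrist")["frame"]
for n in ("side","scene"):print(n,[(m["pixel"],m["conf"]) for m in bot.mark_of(n,"hood")])
a=cv2.resize(f["frame"][130:210,210:310],(400,320));b=cv2.resize(g["frame"][150:230,235:335],(400,320))
w=cv2.resize(w[:280],None,fx=1,fy=1);v=np.zeros((600,800,3),'uint8');v[:320,:400]=a;v[:320,400:]=b;v[320:,:512]=w
cv2.imwrite("pics/g.png",v)
```

```text
[ 0.54515232 -0.0356395   0.35345548] [-0.11552705  0.60595037 -2.43165221] [-0.07274194  0.1532501   0.0119496 ]
side [([285.4, 302.4], 0.73), ([255.7, 186.5], 0.65), ([330.6, 292.9], 0.62)]
scene [([227.7, 301.7], 0.96), ([188.9, 283.4], 0.88), ([278.9, 201.2], 0.67)]
```

View pics/g.png

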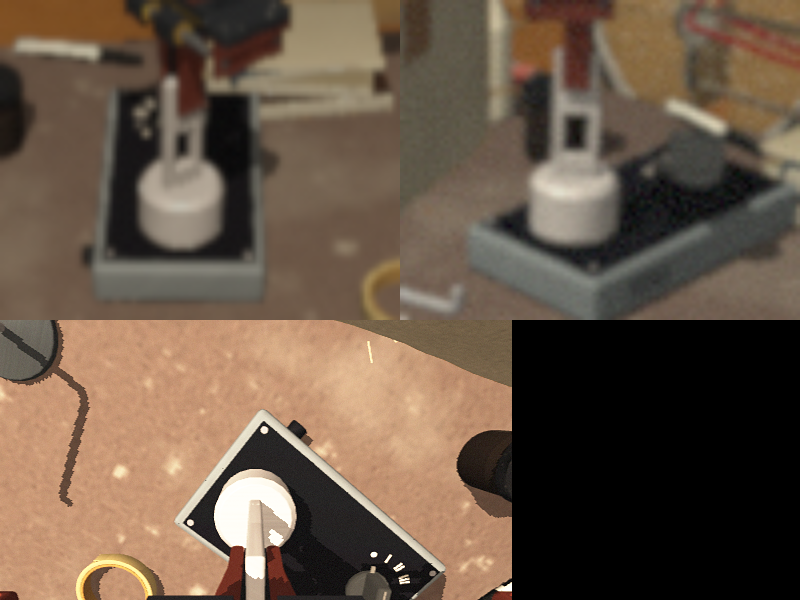

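The hood is over the window, just above the deck, and the arm is about 3 mm off in y. In the lower-left view the cup is at (255,510) between the screws at (264,430) and (190,522). I'll trim that and lower on force.

arm_command(
  series=[
    {"fingers":0,"dx":0.006,"dy":-0.015,"dz":0,"wx":0,"wy":0,"wz":0},
    {"fingers":0,"dx":0.006,"dy":-0.015,"dz":-0.01,"wx":0,"wy":0,"wz":0},
    {"fingers":0,"dx":0.006,"dy":-0.015,"dz":-0.018,"wx":0,"wy":0,"wz":0},
    {"fingers":0,"dx":0.006,"dy":-0.015,"dz":-0.018,"wx":0,"wy":0,"wz":0},
  ],
)

```text
clock: 12.25
eef_pos: [0.5463, -0.0385, 0.3494]
tcp_rot: [[0.828, 0.56, -0.001], [0.56, -0.828, 0.0], [-0.0, -0.0, -1.0]]
force: [-0.8, 0.0, -1.8]
grip_width: 0.0099
grip_force: 40.0
```

arm_command(
  series=[
    {"fingers":0,"dx":0,"dy":0,"dz":-0.006,"wx":0,"wy":0,"wz":0},
    {"fingers":0,"dx":0,"dy":0,"dz":-0.012,"wx":0,"wy":0,"wz":0},
    {"fingers":0,"dx":0,"dy":0,"dz":-0.012,"wx":0,"wy":0,"wz":0},
  ],
)

```text
clock: 12.62
eef_pos: [0.5465, -0.0385, 0.3477]
tcp_rot: [[0.828, 0.56, 0.001], [0.56, -0.828, 0.0], [0.0, 0.0, -1.0]]
force: [-1.7, 1.1, 3.5]
grip_width: 0.0099
grip_force: 40.0
```

Contact came at TCP z 0.348, which is deck height; resting on the ring would read about 0.356. Release and retreat straight up.

arm_command(
  series=[
    {"fingers":0.5,"dx":0,"dy":0,"dz":0,"wx":0,"wy":0,"wz":0},
    {"fingers":0.5,"dx":0,"dy":0,"dz":0,"wx":0,"wy":0,"wz":0},
    {"fingers":0.5,"dx":0,"dy":0,"dz":0,"wx":0,"wy":0,"wz":0},
    {"fingers":0.5,"dx":0,"dy":0,"dz":0,"wx":0,"wy":0,"wz":0},
  ],
)

```text
clock: 13.12
eef_pos: [0.5464, -0.0386, 0.3471]
tcp_rot: [[0.828, 0.56, -0.0], [0.56, -0.828, 0.0], [-0.0, -0.0, -1.0]]
force: [1.0, 1.3, 1.5]
grip_width: 0.0433
grip_force: 0.0
```

arm_command(
  series=[
    {"fingers":0.5,"dx":0,"dy":0,"dz":0.1,"wx":0,"wy":0,"wz":0},
    {"fingers":0.5,"dx":0,"dy":0,"dz":0.3,"wx":0,"wy":0,"wz":0},
    {"fingers":0.5,"dx":0,"dy":0,"dz":0.55,"wx":0,"wy":0,"wz":0},
    {"fingers":0.5,"dx":-0.3,"dy":-0.5,"dz":0.55,"wx":0,"wy":0,"wz":0},
    {"fingers":0.5,"dx":-0.48,"dy":-0.8,"dz":0.45,"wx":0,"wy":0,"wz":0},
  ],
)

```text
clock: 13.75
eef_pos: [0.4824, -0.1459, 0.4487]
tcp_rot: [[0.827, 0.562, 0.004], [0.562, -0.827, -0.002], [0.002, 0.004, -1.0]]
force: [0.4, -1.4, -0.4]
grip_width: 0.0438
grip_force: 0.0
```

```bash
python3 look.py i window dial_grip hood hood_grip jar tin
```

```text
13.75 [ 0.4824 -0.1459  0.4487] yaw -55.8016392351626 [-0.4307  0.1781  1.6526 -0.0002  1.3068  0.5432]
window scene [276.2 205.2] 0.85 [ 0.5604 -0.0437  0.045 ]
window scene [251.5 220.9] 0.74 [0.5501 0.0887 0.045 ]
window side [252.2 186.1] 0.59 [ 0.5563 -0.0332  0.045 ]
dial_grip scene [313.6 184.8] 0.7 [ 0.5198 -0.1973  0.078 ]
dial_grip side [254.7 153.6] 0.52 [ 0.5378 -0.1763  0.078 ]
dial_grip wrist [308.2 150.5] 0.57 [ 0.5318 -0.1877  0.078 ]
hood scene [188.7 283.3] 0.93 [0.472  0.4026 0.031 ]
hood scene [231.7 304.2] 0.74 [0.3395 0.3894 0.031 ]
hood scene [279.7 204.9] 0.68 [ 0.5707 -0.0752  0.031 ]
hood side [288.  302.6] 0.94 [0.4933 0.4056 0.031 ]
hood side [255.8 185.2] 0.72 [ 0.5424 -0.0532  0.031 ]
hood wrist [184.2  44.5] 0.72 [ 0.549  -0.0018  0.031 ]
hood wrist [204.9  62.7] 0.62 [ 0.5456 -0.0324  0.031 ]
hood_grip scene [225.1 237. ] 0.87 [0.3967 0.3458 0.163 ]
hood_grip scene [185.1 256.1] 0.85 [0.405  0.4553 0.163 ]
hood_grip scene [278.7 167.9] 0.82 [ 0.5754 -0.0737  0.163 ]
hood_grip side [335.2 249.4] 0.93 [0.3786 0.3488 0.163 ]
hood_grip side [254.3 150.5] 0.88 [ 0.5459 -0.0759  0.163 ]
hood_grip side [287.1 282.3] 0.68 [0.5074 0.4322 0.163 ]
hood_grip wrist [185.1  45.4] 0.85 [ 0.5485 -0.0365  0.163 ]
jar scene [272.5 189.5] 0.51 [ 0.7138 -0.2122  0.    ]
jar side [203.5 166.6] 0.63 [ 0.7341 -0.2126  0.    ]
jar side [303.7 220.8] 0.34 [0.3966 0.0989 0.    ]
jar wrist [403.9  31. ] 0.65 [ 0.7165 -0.216   0.    ]
tin scene [174.9 231.6] 0.68 [0.7428 0.2338 0.    ]
tin side [198.  258.5] 0.85 [0.7325 0.227  0.    ]
tin side [251.4 152.8] 0.37 [ 0.5434 -0.2909  0.    ]
```

View pics/wristi.png

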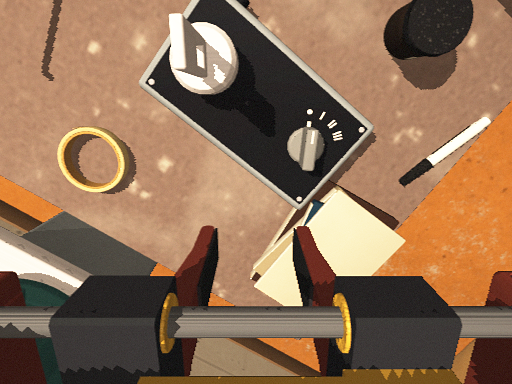

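The hood stands free and upright at (203,60), and the jar and tin are where they were. The dial bar is at (307,147), pointing at the dot (310,112). The dial fix repeats at (0.532, -0.188), so I'll go above it and turn to a tool yaw of about -61°.

arm_command(
  series=[
    {"fingers":0.5,"dx":0.15,"dy":-0.15,"dz":0,"wx":0,"wy":0,"wz":-0.055},
    {"fingers":0.5,"dx":0.245,"dy":-0.212,"dz":-0.2,"wx":0,"wy":0,"wz":-0.055},
    {"fingers":0.5,"dx":0.245,"dy":-0.212,"dz":-0.45,"wx":0,"wy":0,"wz":-0.055},
    {"fingers":0.5,"dx":0.245,"dy":-0.212,"dz":-0.74,"wx":0,"wy":0,"wz":-0.055},
    {"fingers":0.5,"dx":0.245,"dy":-0.212,"dz":-0.74,"wx":0,"wy":0,"wz":-0.055},
  ],
)

```text
clock: 15.42
eef_pos: [0.5294, -0.1866, 0.2955]
tcp_rot: [[0.874, 0.486, -0.009], [0.486, -0.874, 0.004], [-0.005, -0.008, -1.0]]
force: [0.4, 0.5, 0.1]
grip_width: 0.0439
grip_force: 0.0
```

arm_command(
  series=[
    {"fingers":0.5,"dx":0,"dy":0,"dz":0,"wx":0,"wy":0,"wz":0},
  ],
)

```text
clock: 15.55
eef_pos: [0.5322, -0.1878, 0.3008]
tcp_rot: [[0.874, 0.486, 0.002], [0.486, -0.874, -0.001], [0.001, 0.001, -1.0]]
force: [0.9, -0.1, 0.8]
grip_width: 0.0445
grip_force: 0.0
```

```bash
python3 look.py j dial_grip hood hood_grip
```

```text
15.55 [ 0.5322 -0.1878  0.3008] yaw -60.89612082075199 [-0.4617  0.4221  1.7034  0.0001  1.0144  0.601 ]
dial_grip scene [312.4 184.1] 0.64 [ 0.5264 -0.1997  0.078 ]
dial_grip side [252.5 150.7] 0.61 [ 0.5447 -0.1952  0.078 ]
dial_grip wrist [253.6 218.7] 0.96 [ 0.5314 -0.1888  0.078 ]
hood scene [280.3 204.2] 0.95 [ 0.5725 -0.0807  0.031 ]
hood scene [230.9 301.9] 0.78 [0.3464 0.385  0.031 ]
hood scene [188.8 284.7] 0.57 [0.4676 0.406  0.031 ]
hood side [328.7 293.4] 0.86 [0.3844 0.387  0.031 ]
hood side [254.8 184.4] 0.76 [ 0.5456 -0.0577  0.031 ]
hood side [287.1 301. ] 0.58 [0.495 0.401 0.031]
hood wrist [82.9 91.2] 0.94 [ 0.5435 -0.0296  0.031 ]
hood wrist [189.7 142.1] 0.24 [ 0.5482 -0.1194  0.031 ]
hood_grip scene [227.8 240. ] 0.85 [0.3827 0.3511 0.163 ]
hood_grip scene [186.3 253.8] 0.75 [0.4099 0.448  0.163 ]
hood_grip scene [279.  166.1] 0.74 [ 0.5849 -0.0872  0.163 ]
hood_grip side [336.4 250.6] 0.73 [0.3765 0.3526 0.163 ]
hood_grip side [289.7 280.4] 0.62 [0.501  0.4277 0.163 ]
hood_grip side [253.7 152.4] 0.58 [ 0.5486 -0.0654  0.163 ]
```

View pics/wristj.png

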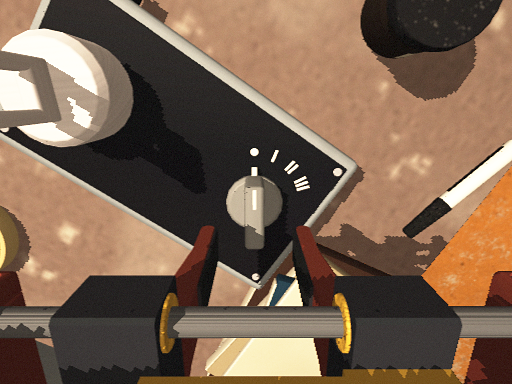

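The bar stands vertical in the wrist view at column 254, centred between the fingers. That was my 11th picture, one over the limit of 10, so I'll view no more and use numbers from here. Next I descend and grip.

arm_command(
  series=[
    {"fingers":0.5,"dx":0,"dy":-0.002,"dz":-0.1,"wx":0,"wy":0,"wz":0},
    {"fingers":0.5,"dx":0,"dy":-0.002,"dz":-0.2,"wx":0,"wy":0,"wz":0},
    {"fingers":0.5,"dx":0,"dy":-0.002,"dz":-0.29,"wx":0,"wy":0,"wz":0},
    {"fingers":0.5,"dx":0,"dy":-0.002,"dz":-0.29,"wx":0,"wy":0,"wz":0},
  ],
)

```text
clock: 16.65
eef_pos: [0.5308, -0.1875, 0.24]
tcp_rot: [[0.874, 0.486, -0.003], [0.486, -0.874, 0.002], [-0.002, -0.003, -1.0]]
force: [-0.1, 0.1, -0.3]
grip_width: 0.0438
grip_force: 0.0
```

arm_command(
  series=[
    {"fingers":0,"dx":0,"dy":0,"dz":0,"wx":0,"wy":0,"wz":0},
    {"fingers":0,"dx":0,"dy":0,"dz":0,"wx":0,"wy":0,"wz":0},
    {"fingers":0,"dx":0,"dy":0,"dz":0,"wx":0,"wy":0,"wz":0},
    {"fingers":0,"dx":0,"dy":0,"dz":0,"wx":0,"wy":0,"wz":0},
    {"fingers":0,"dx":0,"dy":0,"dz":0,"wx":0,"wy":0,"wz":0},
  ],
  newtons=55,
)

```text
clock: 17.27
eef_pos: [0.5319, -0.1883, 0.2419]
tcp_rot: [[0.874, 0.487, 0.001], [0.487, -0.874, -0.001], [0.001, 0.002, -1.0]]
force: [-0.5, -2.3, 4.3]
grip_width: 0.0136
grip_force: 55.0
```

Run:
```python
from h import *
s=bot.state();print(s["eef_pos"],s["tcp_rot"],s["force"],s["torque"],s["grip_width"],s["grip_force"])
```

```text
[ 0.53191032 -0.18832418  0.24188161] [[ 8.73627953e-01  4.86592571e-01  1.36709841e-03]
 [ 4.86594038e-01 -8.73627526e-01 -1.08967931e-03]
 [ 6.64104941e-04  1.61719624e-03 -9.99998472e-01]] [-0.48648518 -2.34970317  4.27006641] [-0.43650136  0.1487039   0.07406338] 0.013633652980465228 54.999441504478455
```

Gripped at 13.6 mm with 55 N. I'll turn clockwise in two halves.

arm_command(
  series=[
    {"fingers":0,"dx":0,"dy":0,"dz":0,"wx":0,"wy":0,"wz":-0.08},
    {"fingers":0,"dx":0,"dy":0,"dz":0,"wx":0,"wy":0,"wz":-0.16},
    {"fingers":0,"dx":0,"dy":0,"dz":0,"wx":0,"wy":0,"wz":-0.24},
    {"fingers":0,"dx":0,"dy":0,"dz":0,"wx":0,"wy":0,"wz":-0.32},
    {"fingers":0,"dx":0,"dy":0,"dz":0,"wx":0,"wy":0,"wz":-0.38},
  ],
)

```text
clock: 17.9
eef_pos: [0.5318, -0.1877, 0.2419]
tcp_rot: [[0.996, -0.092, 0.001], [-0.092, -0.996, 0.0], [0.001, -0.0, -1.0]]
force: [-0.1, 1.9, 4.0]
grip_width: 0.0136
grip_force: 55.0
```

arm_command(
  series=[
    {"fingers":0,"dx":0,"dy":0,"dz":0,"wx":0,"wy":0,"wz":0},
  ],
)

```text
clock: 18.02
eef_pos: [0.5318, -0.1877, 0.2419]
tcp_rot: [[0.996, -0.09, 0.001], [-0.09, -0.996, 0.0], [0.001, -0.0, -1.0]]
force: [0.1, 0.8, 6.3]
grip_width: 0.0137
grip_force: 55.0
```

```bash
cat > st.py <<'E'
from h import *
np.set_printoptions(precision=4,suppress=True)
s=bot.state();print(s["clock"],s["eef_pos"],"yaw",np.degrees(np.arctan2(s["tcp_rot"][1,1],s["tcp_rot"][0,1])),s["force"],s["torque"],s["grip_width"],s["grip_force"])
E
python3 st.py
```

```text
18.025 [ 0.5318 -0.1877  0.2419] yaw -95.15913161367588 [0.0648 0.7533 6.267 ] [0.1346 0.0831 0.0953] 0.013741686159317893 55.000296235084534
```

arm_command(
  series=[
    {"fingers":0,"dx":0,"dy":0,"dz":0,"wx":0,"wy":0,"wz":-0.08},
    {"fingers":0,"dx":0,"dy":0,"dz":0,"wx":0,"wy":0,"wz":-0.16},
    {"fingers":0,"dx":0,"dy":0,"dz":0,"wx":0,"wy":0,"wz":-0.24},
    {"fingers":0,"dx":0,"dy":0,"dz":0,"wx":0,"wy":0,"wz":-0.32},
    {"fingers":0,"dx":0,"dy":0,"dz":0,"wx":0,"wy":0,"wz":-0.385},
  ],
)

```text
clock: 18.65
eef_pos: [0.532, -0.1871, 0.2419]
tcp_rot: [[0.766, -0.643, 0.002], [-0.643, -0.766, 0.002], [0.0, -0.002, -1.0]]
force: [1.9, 4.5, 5.3]
grip_width: 0.0136
grip_force: 55.0
```

arm_command(
  series=[
    {"fingers":0,"dx":0,"dy":0,"dz":0,"wx":0,"wy":0,"wz":0},
    {"fingers":0,"dx":0,"dy":0,"dz":0,"wx":0,"wy":0,"wz":0},
    {"fingers":0,"dx":0,"dy":0,"dz":0,"wx":0,"wy":0,"wz":0},
    {"fingers":0,"dx":0,"dy":0,"dz":0,"wx":0,"wy":0,"wz":0},
    {"fingers":0,"dx":0,"dy":0,"dz":0,"wx":0,"wy":0,"wz":0},
  ],
)

```text
clock: 19.27
eef_pos: [0.532, -0.187, 0.2419]
tcp_rot: [[0.769, -0.64, 0.002], [-0.64, -0.769, 0.002], [0.0, -0.002, -1.0]]
force: [1.6, 4.0, 6.3]
grip_width: 0.0138
grip_force: 55.0
```

```bash
python3 st.py; python3 look.py k hood window
```

```text
19.275 [ 0.532  -0.187   0.2419] yaw -129.76791709807748 [1.5665 3.985  6.3298] [ 0.7187 -0.2272  0.101 ] 0.013782808805947054 55.00042676925659
19.275 [ 0.532  -0.187   0.2419] yaw -129.76791709807748 [-0.4613  0.5023  1.7522  0.0028  0.8863  1.8018]
hood scene [231.6 301.4] 0.96 [0.3464 0.3827 0.031 ]
hood scene [187.9 283.6] 0.95 [0.4726 0.4046 0.031 ]
hood scene [279.9 207.7] 0.85 [ 0.5571 -0.0592  0.031 ]
hood side [253.8 185.1] 0.78 [ 0.5494 -0.0542  0.031 ]
hood side [288.1 302.8] 0.59 [0.4931 0.4062 0.031 ]
hood side [328.8 288.6] 0.58 [0.3809 0.373  0.031 ]
hood wrist [ 81.6 337.1] 0.97 [ 0.5446 -0.0233  0.031 ]
window scene [277.9 206.5] 0.95 [ 0.5502 -0.0397  0.045 ]
window side [252.1 186.4] 0.98 [ 0.5567 -0.0317  0.045 ]
window wrist [ 81.2 337. ] 0.15 [ 0.5485 -0.0391  0.045 ]
```

The tool has turned 1.202 rad, and the 0.10 N m wrist torque matches the spring at the third click. The hood reads unmoved over the window. Handing in.

```bash
python3 -c "
from cell import bot
print(bot.job_done())"
```

```text
the job is handed in; nothing more can be done
None
```

The job is handed in, with no verdict returned: by my readings the hood stands released over the lamp window and the dial is gripped at about 1.20 rad (third click) after about 19 s, with the jar and tin not seen to move; I viewed 11 pictures, one over the limit of 10.

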